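# Reset the tripped fume extractor at a welding bench

## Task

The fume extractor has tripped. On the longer switch box, the one with the square well, push the shutter fully open by its tab, reach a fingertip into the well and press the sunken reset key all the way down, then let it spring back and push the shutter fully shut again. Only push: do not pinch the tab between the fingers, do not press the key in the other box's round well, and leave the loose things on the bench where they are.

Things in the scene. Friction and masses are not known exactly. Their poses are not given: they have to be found in the camera images.
- reset_station: longer of two grey switch boxes, fixed to the bench; deck 65 mm high. Origin on the bench under the centre of its square well; spans x -50..50, y -45..95 mm of its frame, z up. Well 46 x 46 mm, sides along box x and y, 45 mm deep, under a sliding shutter. Guide strips 4 mm high, 5 mm wide on the deck along y at x = -34, 34 mm. Gland 22 mm across sticks out 22 mm from the +x side
- reset_key_top (a point): centre of the top face of the sunken reset key, a black square cap 38 x 38 mm in the square well; unpressed its top is 41 mm above the bench, 24 mm below the deck
- reset_key (a joint): how far the reset key is pressed down, m: 0 up, 0.006 fully down. A spring returns it; 1.5 N starts it moving, 5 N holds it fully down
- shutter (a joint): how far the aluminium shutter has slid along the box's +y, m: 0 shut (centred over the well), 0.055 fully open (well clear). Plate 60 mm (x) by 54 mm (y), 3 mm thick, top 68.5 mm above the bench. Stays where left; about 1.5 N moves it, rigid stops at both ends; starts 0 to 15 mm open
- tab_top (a point): centre of the top of the shutter's push tab, an upright aluminium block 30 mm (box x) by 16 mm (box y) standing 16 mm above the plate (top 84.5 mm above the bench), at the shutter's +y end: 19 mm toward +y of the shutter's centre. Moves with the shutter
- stop_station: the shorter grey switch box, screwed to the bench, with a round open well 46 mm across in the middle of its top; 100 (x) by 110 (y) by 65 mm high, a like cable gland on its +x side. Origin on the bench under the well's centre. Not to be operated
- stop_key (a joint): how far the sunken round key (38 mm across, top 24 mm below the deck) in the round well is pressed, m: 0 up, 0.006 down. To be left alone
- marker: loose marker pen, 125 mm long, 17 mm thick, lying along its x; origin at its underside near the middle
- coupling: loose steel pipe coupling standing upright, 32 mm across, 42 mm high; origin at the centre of its underside; stands between the two boxes
- square_tube: loose piece of square steel tube, 40 x 40 mm, 160 mm long along its x; origin at the centre of its underside
- tray: loose black plastic tray, 130 (x) by 190 (y) by 45 mm high; origin at the centre of its underside
- bracket: loose steel angle bracket, foot 70 x 35 mm, upright leg 50 mm high at its +x end; origin at the centre of the foot's underside
- wire_brush: loose hand brush lying along its x, about 200 mm long; origin under it, near the middle
- nozzle: loose ceramic welding nozzle standing upright, 24 mm across the foot, 46 mm high; origin at the centre of its underside

How it is judged:
By the outcome, as a careful person would: the job done as asked, in the order asked, and still so for the second after the job is handed in, with the robot touching nothing.
It also fails if it takes over 51 s, if anything falls off the work surface, if the arm or the gripper's body presses on something with over 40 N, if the wrist force passes 120 N, or if a joint passes its speed limit or range.

## Robot

A 7-joint arm with a two-finger parallel gripper is mounted at the origin on the work surface. World frame = base frame: x ahead of the robot, y to its left, z up, the work surface at z = 0. Lengths are in m, angles in rad, forces in N, time in s.
With the tool pointing down it reaches from about 0.4 to 0.85 m from the base axis. Payload 10.4 kg.
Tool frame: the origin (TCP) lies between the finger pads; the fingertips stand 17 mm ahead of it and the grasp point (between the pads) lies 2 mm behind it (robot.tip_extent is the distance from the TCP to the fingertips, in m); z points along the fingers, y is the line along which they close (so a half turn about z gives the same grasp; the last joint's range is limited). The gripper opens to 85 mm and grips with 20 to 120 N. Pads are 22 mm wide; open, the fingers measure 114 mm over their backs; the gripper's body (76 mm by 85 mm) begins 54 mm behind the grasp point. The pads swing forward as they close: fully open they stand 13 mm farther back than shut.
Start: joints at [-1.136, 0.332, -0.065, 1.46, 0.022, 1.35, -0.088], TCP at [0.276, 0.561, 0.248] pointing down, gripper open.
Joint ranges: [-2.6, 2.6], [-0.5, 2.12], [-1.47, 1.34], [0.16, 2.42], [-1.27, 4.41], [0.06, 2.06], [-2.6, 2.6]. Speed limits (rad/s): [2.22, 2.22, 2.79, 2.79, 3.14, 3.14, 3.14].

## Interface

Orientations are given as a unit quaternion [x, y, z, w].
In Python, from plant import robot gives the robot as it stands.
- The arm moves only by the tool apply_moves, never from a script. Its argument "commands" is a list of rows, each a list of 7 numbers: the shift along the world's x, y, z as a fraction of full scale, then the turn, a rotation vector about the world's x, y, z as a fraction of full scale, then the opening, from -1 (shut) to 1 (fully open). In form: [[tx, ty, tz, wx, wy, wz, gripper], ...]. A call has 1 to 12 rows; each row shifts and turns the commanded pose from where the row before left it; what a row does not reach is not made up. Full scale, the value 1, is 20 mm for a shift and 5 degrees for a turn. A row lasts 1/12 s, in which the tool goes at most 41.7 mm and 7.16 degrees, less where a joint would pass 70% of its speed; a pose out of reach is approached as far as the arm can. A call with a number of a shift or a turn outside -1 to 1 is refused whole. A call with a gripper value outside its range is refused whole. The fingers move at their own pace and stop on an object; "grip_force" is the grip in N (left out, the last holds). Time passes only in rows, so rows that do not move let the fingers close. It gives the time, the measured TCP pose, the force, the opening and the grip force at its end, in the units of the state.
- robot.sense(): the state, without advancing time (a new reading comes with each control period).
- robot.get_image(name): name is "scene" or "top"; returns a dict with "img" (420x560x3 uint8, red, green, blue), "depth" (420x560 float32, m along the optical axis (not along the pixel's ray), 0 where there is no reading), "intrinsics" (3x3 intrinsics, pixels), "cam_to_world" (4x4, takes a point from camera to world coordinates). Camera axes: x right, y down, z forward; pixel columns grow to the right and rows downward; lengths in m; the calibration is good to about 2 mm. A picture is of the moment at which its call begins.
- robot.close_job(): hands the job in; it is judged then, once.
Trained networks look in the newest picture that a camera, given by its name, has taken for a name from the list of things; names that differ only in an ending like _2 or _b are one class to them, and where a whole thing is asked for, a point or a joint stands for the part that bears it (a point fixed in the world has none). Each returns a list of dicts, best first, with "p" (0 to 1); they miss things now and then, are a little off and sometimes report something else, mostly with a low value. They report only what shows in the picture. A call takes as long as a camera call.
- robot.silhouettes(label, camera): "mask" (420x560 bool, what is visible of it).
- robot.spot_point(label, camera): "location" ([x, y, z] in m, in world coordinates, good to about 4 mm: a listed point, or the origin of a listed thing).
The state is a dict: "t": time; "qpos": joint angles; "dq": joint speeds; "joint_torque": joint torques, N m; "tcp_pos": TCP position; "ee_rot": TCP orientation; "force": force on the tool from outside, world axes, zero at the start; "moment": the same for the moment, N m; "gripper_width": finger opening in m; "grasp_force": force on a finger pad.
Only numpy, scipy, OpenCV 4.12 (cv2) and the standard library are available. Lean on these libraries where they do the work, as an engineer would, in place of code of your own. Each camera call takes 0.05 s, during which the arm holds its last target. There are 200 camera calls.

## Working session

There is one attempt and no reset: what is moved stays moved. The work goes in short steps, Python scripts to look and compute and a tool call to move; the robot and the scene stay as the last step left them, time stands still between calls to the robot, and variables do not carry over. Pictures are saved under pics/ and viewed, at most 10 in all, crops included, and the job is handed in when it is done.

Besides the shell and the picture viewer there is one more tool, called after ">>>" in YAML: its name, and indented under it one key for each argument. apply_moves: Moves the arm, as the interface text tells. Shift numbers are shares of 20 mm and turn numbers shares of 5 degrees, none past 1 either way. Its arguments: {"type":"object","properties":{"commands":{"type":"array","items":{"type":"array","items":{"type":"number","minimum":-1,"maximum":1}}},"grip_force":{"type":"number"}},"required":["commands"]}

```bash
mkdir -p pics; cat > h.py <<'E'
import numpy as np, cv2
from plant import robot
def cloud(d):
    K=d["intrinsics"];z=d["depth"];v,u=np.mgrid[:z.shape[0],:z.shape[1]]
    P=np.stack([(u-K[0,2])/K[0,0]*z,(v-K[1,2])/K[1,1]*z,z],-1)
    T=d["cam_to_world"];W=P@T[:3,:3].T+T[:3,3];W[z==0]=np.nan;return W
E
python3 - <<'E'
from h import *
s=robot.sense();print(s["t"],s["tcp_pos"],s["ee_rot"],s["force"],s["gripper_width"],robot.tip_extent)
for c in("scene","top"):
    d=robot.get_image(c);cv2.imwrite(f"pics/{c}0.png",d["img"][...,::-1]);print(c,d["cam_to_world"].round(3).tolist())
    np.savez(f"{c}0.npz",W=cloud(d),img=d["img"])
    for l in("reset_station","tab_top","reset_key_top","stop_station","coupling","marker","square_tube","tray","bracket","wire_brush","nozzle"):
        print(c,l,[(np.round(r["location"],3).tolist(),round(r["p"],2)) for r in robot.spot_point(l,c)[:2]])
print(robot.sense()["t"])
E
```

```text
0.0 [0.2760579  0.56032365 0.24749727] [ 2.26893640e-01  9.73919266e-01 -7.21624235e-04 -1.40580828e-04] [-0.2983571   0.25600301  0.31401855] 0.08522997404703819 0.017
scene [[0.565, 0.502, -0.655, 1.311], [0.825, -0.351, 0.442, -0.502], [-0.008, -0.79, -0.613, 0.748], [0.0, 0.0, 0.0, 1.0]]
scene reset_station [([0.552, -0.141, 0.002], 0.58)]
scene tab_top [([0.547, -0.118, 0.088], 0.94)]
scene reset_key_top []
scene stop_station [([0.522, 0.202, 0.001], 0.6)]
scene coupling [([0.551, 0.022, -0.0], 0.56)]
scene marker [([0.429, -0.361, 0.0], 0.63)]
scene square_tube [([0.761, -0.272, 0.001], 0.8)]
scene tray [([0.745, 0.252, -0.003], 0.72), ([0.73, -0.018, 0.002], 0.39)]
scene bracket [([0.733, -0.017, 0.004], 0.7)]
scene wire_brush [([0.545, -0.463, -0.002], 0.96), ([0.43, -0.36, 0.001], 0.25)]
scene nozzle [([0.512, 0.432, 0.002], 0.46)]
top [[-0.024, -0.996, 0.081, 0.496], [-0.999, 0.026, 0.022, -0.012], [-0.024, -0.08, -0.996, 1.173], [0.0, 0.0, 0.0, 1.0]]
top reset_station [([0.556, -0.146, 0.0], 0.87)]
top tab_top [([0.545, -0.111, 0.084], 0.97)]
top reset_key_top []
top stop_station [([0.526, 0.205, -0.003], 0.75)]
top coupling [([0.55, 0.024, -0.003], 0.66), ([0.525, 0.201, -0.002], 0.62)]
top marker [([0.429, -0.361, -0.003], 0.54)]
top square_tube [([0.758, -0.269, -0.001], 0.7)]
top tray [([0.741, 0.251, 0.0], 0.74)]
top bracket [([0.734, -0.014, -0.002], 0.62)]
top wire_brush [([0.542, -0.464, -0.005], 0.62)]
top nozzle [([0.513, 0.428, 0.001], 0.6), ([0.551, 0.028, -0.004], 0.53)]
1.2
```

View pics/scene0.png

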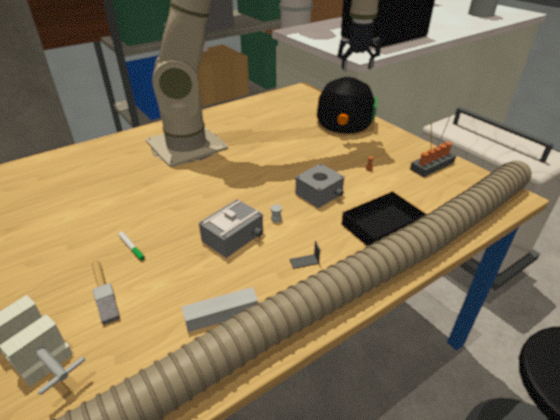

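View pics/top0.png

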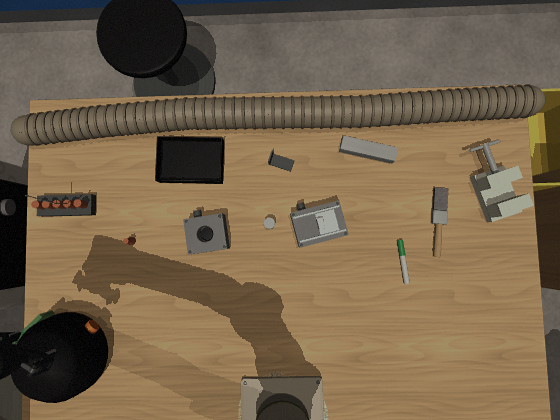

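```bash
python3 - <<'E'
from h import *
for c,(u0,u1,v0,v1) in {"top":(280,360,185,255),"scene":(190,270,190,260)}.items():
    z=np.load(f"{c}0.npz");W=z["W"];img=z["img"]
    cv2.imwrite(f"pics/{c}crop.png",cv2.resize(img[v0:v1,u0:u1,::-1],None,fx=8,fy=8,interpolation=cv2.INTER_CUBIC))
    near=(abs(W[...,0]-.55)<.12)&(abs(W[...,1]+.13)<.13)
    for nm,lo,hi in(("deck+",.056,.0765),("tab",.079,.092)):
        m=near&(W[...,2]>lo)&(W[...,2]<hi);p=W[m]
        r=cv2.minAreaRect((p[:,:2]*1000).astype(np.float32));print(c,nm,m.sum(),r,np.median(p,0).round(4))
    m=near&(W[...,2]>.015)&(W[...,2]<.05);p=W[m]; print("side med z",len(p))
    for l in("reset_station","shutter","tab_top"):
        for r in robot.silhouettes(l,c)[:1]:
            p=W[r["mask"]];p=p[p[:,2]>.056] if True else p
            print(c,l,r["p"],len(p),cv2.minAreaRect((p[:,:2]*1000).astype(np.float32)),np.median(p,0).round(4))
E
```

```text
top deck+ 1758 ((544.6978149414062, -116.19902038574219), (100.15337371826172, 140.37110900878906), 13.112842559814453) [ 0.5441 -0.1146  0.0651]
top tab 66 ((545.3695678710938, -118.43226623535156), (29.602815628051758, 15.929512977600098), 12.949220657348633) [ 0.5448 -0.1184  0.0834]
side med z 72
top reset_station 0.83 1810 ((544.6978149414062, -116.19902038574219), (100.15337371826172, 140.37110900878906), 13.112842559814453) [ 0.5442 -0.1152  0.0652]
top shutter 0.75 383 ((549.4027709960938, -136.4242706298828), (57.03080749511719, 52.946388244628906), 13.993343353271484) [ 0.5478 -0.1358  0.0682]
top tab_top 0.9 396 ((548.41357421875, -135.9471435546875), (57.249969482421875, 53.42282485961914), 13.887521743774414) [ 0.5478 -0.1358  0.0682]
scene deck+ 1358 ((546.9063110351562, -119.24526977539062), (105.52290344238281, 143.47621154785156), 12.879613876342773) [ 0.5586 -0.1299  0.0649]
scene tab 62 ((548.7001953125, -122.41026306152344), (30.003658294677734, 19.467973709106445), 12.468220710754395) [ 0.5499 -0.1228  0.0832]
side med z 676
scene reset_station 0.71 1426 ((546.9063110351562, -119.24526977539062), (105.52290344238281, 143.47621154785156), 12.879613876342773) [ 0.5575 -0.128   0.0651]
scene shutter 0.7 361 ((552.5291137695312, -141.8554229736328), (62.6995964050293, 56.64550018310547), 17.60088348388672) [ 0.5552 -0.138   0.0682]
scene tab_top 0.6 365 ((551.34912109375, -140.17340087890625), (65.15119171142578, 58.79277038574219), 14.358088493347168) [ 0.5553 -0.1384  0.0681]
```

View pics/topcrop.png

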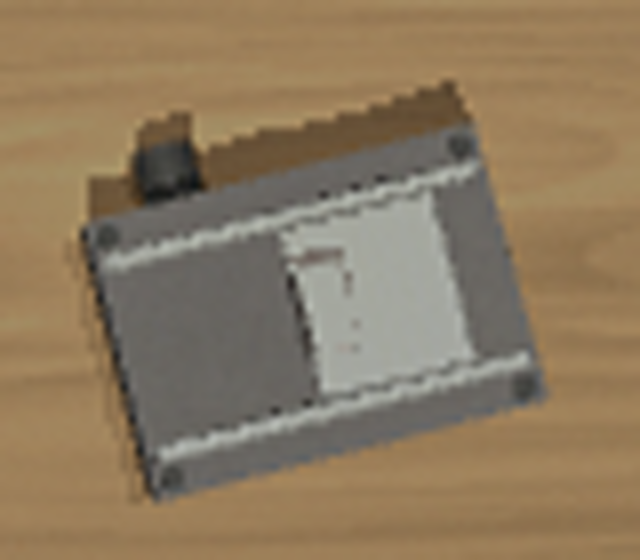

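View pics/scenecrop.png

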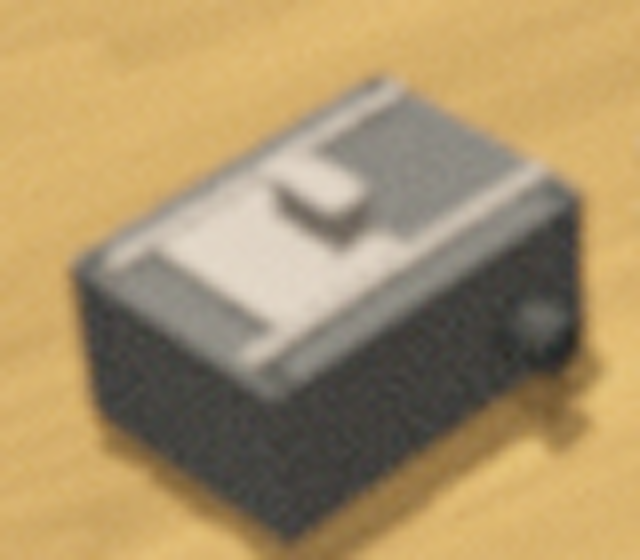

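The pictures agree with the text. The shutter plate shows near top-crop pixels (280–475, 195–390), with the tab on its left end. The gland is at the top left, so the box's +y points to world +y with a yaw of about 13°. The box origin is about (0.551, -0.141) and the shutter is about 4 mm open. I'll shut the gripper, turn it into line and travel above the box.

>>> apply_moves:
  commands:
    - [0.385,-0.99,-0.1,0,0,-0.28,-1]
    - [0.385,-0.99,-0.1,0,0,-0.28,-1]
    - [0.385,-0.99,-0.1,0,0,-0.28,-1]
    - [0.385,-0.99,-0.1,0,0,-0.28,-1]
    - [0.385,-0.99,-0.1,0,0,-0.28,-1]
    - [0.385,-0.99,-0.1,0,0,-0.28,-1]
    - [0.385,-0.99,-0.1,0,0,-0.28,-1]
    - [0.385,-0.99,-0.1,0,0,-0.28,-1]
    - [0.385,-0.99,-0.1,0,0,-0.28,-1]
    - [0.385,-0.99,-0.1,0,0,-0.28,-1]
    - [0.385,-0.99,-0.1,0,0,-0.28,-1]
    - [0.385,-0.99,-0.1,0,0,-0.28,-1]

```text
t: 2.5
tcp_pos: [0.3691, 0.3218, 0.2243]
ee_rot: [0.367, 0.93, 0.0, 0.0]
force: [0.0, 0.2, -0.1]
gripper_width: -0.0003
grasp_force: 0.0
```

>>> apply_moves:
  commands:
    - [0.385,-0.99,-0.1,0,0,-0.28,-1]
    - [0.385,-0.99,-0.1,0,0,-0.28,-1]
    - [0.385,-0.99,-0.1,0,0,-0.28,-1]
    - [0.385,-0.99,-0.1,0,0,-0.28,-1]
    - [0.385,-0.99,-0.1,0,0,-0.28,-1]
    - [0.385,-0.99,-0.1,0,0,-0.28,-1]
    - [0.385,-0.99,-0.1,0,0,-0.28,-1]
    - [0.385,-0.99,-0.1,0,0,-0.28,-1]
    - [0.385,-0.99,-0.1,0,0,-0.28,-1]
    - [0.385,-0.99,-0.1,0,0,-0.28,-1]
    - [0.385,-0.99,-0.1,0,0,-0.28,-1]
    - [0.385,-0.99,-0.1,0,0,-0.28,-1]

```text
t: 3.5
tcp_pos: [0.4617, 0.0834, 0.2002]
ee_rot: [0.5, 0.866, 0.0, 0.0]
force: [-0.2, 0.9, 0.3]
gripper_width: -0.0003
grasp_force: 0.0
```

>>> apply_moves:
  commands:
    - [0.385,-0.99,-0.1,0,0,-0.28,-1]
    - [0.385,-0.99,-0.1,0,0,-0.28,-1]
    - [0.385,-0.99,-0.1,0,0,-0.28,-1]
    - [0.385,-0.99,-0.1,0,0,-0.28,-1]
    - [0.385,-0.99,-0.1,0,0,-0.28,-1]
    - [0.385,-0.99,-0.1,0,0,-0.28,-1]
    - [0.385,-0.99,-0.1,0,0,-0.28,-1]
    - [0.385,-0.99,-0.1,0,0,-0.28,-1]
    - [0.385,-0.99,-0.1,0,0,-0.28,-1]
    - [0.385,-0.99,-0.1,0,0,-0.28,-1]
    - [0.385,-0.99,-0.1,0,0,-0.28,-1]
    - [0.385,-0.99,-0.1,0,0,-0.28,-1]

```text
t: 4.5
tcp_pos: [0.5537, -0.1544, 0.176]
ee_rot: [0.621, 0.784, -0.0, 0.0]
force: [0.8, -0.0, 0.3]
gripper_width: 0.0002
grasp_force: 0.0
```

>>> apply_moves:
  commands:
    - [0,0,0,0,0,0,-1]
    - [0,0,0,0,0,0,-1]
    - [0,0,0,0,0,0,-1]

```text
t: 4.75
tcp_pos: [0.5532, -0.1523, 0.176]
ee_rot: [0.62, 0.785, -0.0, -0.0]
force: [0.2, 0.1, -0.4]
gripper_width: 0.0003
grasp_force: 0.0
```

```bash
python3 - <<'E'
from h import *
from scipy.spatial.transform import Rotation as R
s=robot.sense();T=s["tcp_pos"];print(s["t"],T,s["force"],s["gripper_width"],s["qpos"].round(2) if hasattr(s["qpos"],"round") else s["qpos"])
print(R.from_quat(s["ee_rot"]).as_matrix().round(3))
d=robot.get_image("scene");W=cloud(d);v,u=300,0
m=(np.hypot(W[...,0]-T[0],W[...,1]-T[1])<.05)&(W[...,2]>T[2]-.06)&(W[...,2]<T[2]+.05)
p=W[m];print(m.sum(),"lowest rel z",np.sort(p[:,2]-T[2])[:12].round(4))
lo=p[p[:,2]<T[2]+.01]; 
if len(lo)>3: print(cv2.minAreaRect(((lo[:,:2]-np.array(T[:2]))*1000).astype(np.float32)))
r=np.argwhere(m);a=r.min(0)-15;b=r.max(0)+45
cv2.imwrite("pics/grip.png",cv2.resize(d["img"][max(a[0],0):b[0],max(a[1]-20,0):b[1],::-1],None,fx=5,fy=5))
E
```

```text
4.75 [ 0.55324273 -0.15234171  0.17604174] [ 0.17584995  0.09510842 -0.40885465] 0.00027412985500255277 [-0.3   0.3   0.59  1.72 -0.18  1.18  0.57]
[[-0.231  0.973 -0.001]
 [ 0.973  0.231 -0.   ]
 [ 0.    -0.001 -1.   ]]
325 lowest rel z [-0.0191 -0.019  -0.0177 -0.0158 -0.0149 -0.0143 -0.0134 -0.0131 -0.0116
 -0.0114 -0.0113 -0.0109]
((6.742062568664551, -7.314639091491699), (29.380046844482422, 14.147002220153809), 43.33222579956055)
```

View pics/grip.png

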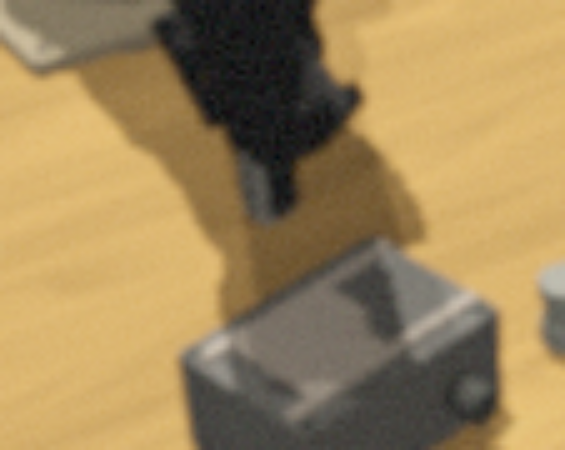

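The picture shows the shut fingertips at about (268, 215), hanging over the box, and depth confirms the 17 mm tip. I'll descend behind the tab and push.

>>> apply_moves:
  commands:
    - [0,0,-0.83,0,0,0,-1]
    - [0,0,-0.83,0,0,0,-1]
    - [0,0,-0.83,0,0,0,-1]
    - [0,0,-0.83,0,0,0,-1]
    - [0,0,-0.83,0,0,0,-1]
    - [0,0,0,0,0,0,-1]

```text
t: 5.3
tcp_pos: [0.5517, -0.1506, 0.0906]
ee_rot: [0.619, 0.785, -0.001, -0.002]
force: [-0.3, 0.8, -0.8]
gripper_width: 0.0
grasp_force: 0.0
```

>>> apply_moves:
  commands:
    - [-0.113,0.487,0,0,0,0,-1]
    - [-0.113,0.487,0,0,0,0,-1]
    - [-0.113,0.487,0,0,0,0,-1]
    - [-0.113,0.487,0,0,0,0,-1]
    - [-0.113,0.487,0,0,0,0,-1]
    - [0,0,0,0,0,0,-1]

```text
t: 5.8
tcp_pos: [0.5423, -0.1003, 0.0939]
ee_rot: [0.619, 0.786, 0.001, -0.0]
force: [-0.1, 0.4, -0.1]
gripper_width: 0.0004
grasp_force: 0.0
```

>>> apply_moves:
  commands:
    - [-0.057,0.243,0,0,0,0,-1]
    - [-0.057,0.243,0,0,0,0,-1]
    - [0,0,0,0,0,0,-1]

```text
t: 6.05
tcp_pos: [0.54, -0.0927, 0.0935]
ee_rot: [0.62, 0.785, 0.0, -0.0]
force: [0.2, -0.0, -0.2]
gripper_width: -0.0003
grasp_force: 0.0
```

>>> apply_moves:
  commands:
    - [-0.023,0.1,0,0,0,0,-1]
    - [-0.023,0.1,0,0,0,0,-1]
    - [0,0,0,0,0,0,-1]
    - [0,0,0,0,0,0,-1]

```text
t: 6.38
tcp_pos: [0.5388, -0.0897, 0.0932]
ee_rot: [0.62, 0.785, -0.0, -0.0]
force: [-0.4, 0.4, -0.0]
gripper_width: 0.0001
grasp_force: 0.1
```

>>> apply_moves:
  commands:
    - [-0.023,0.1,0,0,0,0,-1]
    - [0,0,0,0,0,0,-1]
    - [0,0,0,0,0,0,-1]

```text
t: 6.63
tcp_pos: [0.5383, -0.0877, 0.0932]
ee_rot: [0.62, 0.785, -0.0, -0.0]
force: [0.5, 0.0, 0.6]
gripper_width: -0.0002
grasp_force: 0.3
```

>>> apply_moves:
  commands:
    - [-0.023,0.1,0,0,0,0,-1]
    - [0,0,0,0,0,0,-1]
    - [0,0,0,0,0,0,-1]

```text
t: 6.88
tcp_pos: [0.5381, -0.0874, 0.0933]
ee_rot: [0.62, 0.784, -0.001, 0.001]
force: [2.6, -7.3, -3.9]
gripper_width: 0.0002
grasp_force: 3.6
```

```bash
cat > tab.py <<'E'
from h import *
s=robot.sense();print(s["t"],s["tcp_pos"],s["force"])
o=np.array([.551,-.141]);a=np.deg2rad(13.1);B=np.array([[np.cos(a),np.sin(a)],[-np.sin(a),np.cos(a)]])
print("tcp box",(B@(np.array(s["tcp_pos"])[:2]-o)).round(4))
for c in("top","scene"):
    d=robot.get_image(c);W=cloud(d)
    print(c,[(B@(np.array(r["location"])[:2]-o)).round(4).tolist() for r in robot.spot_point("tab_top",c)[:1]])
    for r in robot.silhouettes("shutter",c)[:1]:
        p=W[r["mask"]];p=p[(p[:,2]>.0665)&(p[:,2]<.0715)];q=(p[:,:2]-o)@B.T
        print("shutter plate y range",np.percentile(q[:,1],[0,2,98,100]).round(4),len(q))
    cv2.imwrite(f"pics/{c}_{int(s['t']*100)}.png",cv2.resize(d["img"][185:255,280:360,::-1] if c=="top" else d["img"][165:260,170:280,::-1],None,fx=6,fy=6))
E
python3 tab.py
```

```text
6.8833 [ 0.53814576 -0.08737215  0.09329605] [ 2.60351808 -7.26157415 -3.94105863]
tcp box [-0.0004  0.0551]
top []
scene [[0.0007, 0.0763]]
```

The shutter met its rigid stop (7.7 N) at TCP box y = 55.1 mm, where the geometry puts it. I'll go over the well and check.

>>> apply_moves:
  commands:
    - [0.128,-0.537,0,0,0,0,-1]
    - [0.128,-0.537,0,0,0,0,-1]
    - [0.128,-0.537,0,0,0,0,-1]
    - [0.128,-0.537,0,0,0,0,-1]
    - [0.128,-0.537,0,0,0,0,-1]
    - [0,0,0,0,0,0,-1]
    - [0,0,0,0,0,0,-1]

```text
t: 7.77
tcp_pos: [0.5507, -0.1404, 0.0932]
ee_rot: [0.621, 0.784, -0.0, -0.0]
force: [0.1, 0.2, 0.7]
gripper_width: 0.0
grasp_force: 0.0
```

```bash
python3 tab.py; ls pics
```

```text
7.7667 [ 0.55072576 -0.14037487  0.09321831] [0.07562606 0.1687945  0.69115557]
tcp box [-0.0001  0.0007]
top [[-0.0033, 0.0801]]
shutter plate y range [0.0304 0.0333 0.0809 0.0827] 202
scene [[-0.0016, 0.0724]]
shutter plate y range [0.0231 0.0248 0.0742 0.0762] 168
grip.png
scene0.png
scene_688.png
scene_776.png
scenecrop.png
top0.png
top_688.png
top_776.png
topcrop.png
```

>>> apply_moves:
  commands:
    - [0,0,-0.5,0,0,0,-1]
    - [0,0,-0.5,0,0,0,-1]
    - [0,0,-0.5,0,0,0,-1]
    - [0,0,0,0,0,0,-1]
    - [0,0,0,0,0,0,-1]

```text
t: 8.48
tcp_pos: [0.5501, -0.1394, 0.0622]
ee_rot: [0.62, 0.785, -0.001, -0.001]
force: [-0.3, -0.3, 0.2]
gripper_width: -0.0001
grasp_force: 0.0
```

>>> apply_moves:
  commands:
    - [0,0,-0.15,0,0,0,-1]
    - [0,0,-0.15,0,0,0,-1]
    - [0,0,-0.1,0,0,0,-1]
    - [0,0,0,0,0,0,-1]
    - [0,0,0,0,0,0,-1]

```text
t: 8.9
tcp_pos: [0.5511, -0.1395, 0.0557]
ee_rot: [0.62, 0.785, 0.0, 0.0]
force: [0.2, -1.4, 2.7]
gripper_width: 0.0001
grasp_force: 1.4
```

>>> apply_moves:
  commands:
    - [0,0,-0.1,0,0,0,-1]
    - [0,0,0,0,0,0,-1]
    - [0,0,0,0,0,0,-1]

```text
t: 9.15
tcp_pos: [0.5512, -0.1395, 0.0536]
ee_rot: [0.62, 0.785, 0.0, 0.0]
force: [1.0, -1.1, 3.8]
gripper_width: 0.0001
grasp_force: 2.0
```

>>> apply_moves:
  commands:
    - [0,0,-0.1,0,0,0,-1]
    - [0,0,0,0,0,0,-1]
    - [0,0,0,0,0,0,-1]

```text
t: 9.4
tcp_pos: [0.5512, -0.1396, 0.0521]
ee_rot: [0.62, 0.785, 0.0, 0.0]
force: [-1.8, 0.5, 12.1]
gripper_width: 0.0002
grasp_force: 5.8
```

>>> apply_moves:
  commands:
    - [0,0,-0.1,0,0,0,-1]
    - [0,0,0,0,0,0,-1]
    - [0,0,0,0,0,0,-1]
    - [0,0,0,0,0,0,-1]

```text
t: 9.73
tcp_pos: [0.5513, -0.1396, 0.0517]
ee_rot: [0.62, 0.784, 0.001, 0.0]
force: [-9.7, 2.0, 31.8]
gripper_width: 0.0
grasp_force: 15.9
```

The key is bottomed at TCP z = 0.052 m with 32 N. I'll lift out, cross over the tab and come down on its far side.

>>> apply_moves:
  commands:
    - [0,0,0.5,0,0,0,-1]
    - [0,0,0.8,0,0,0,-1]
    - [0,0,0.8,0,0,0,-1]
    - [0,0,0.8,0,0,0,-1]
    - [0,0,0.8,0,0,0,-1]
    - [0,0,0,0,0,0,-1]

```text
t: 10.23
tcp_pos: [0.5519, -0.1396, 0.1257]
ee_rot: [0.62, 0.785, 0.001, 0.001]
force: [0.8, -1.3, -0.3]
gripper_width: -0.0003
grasp_force: 0.0
```

>>> apply_moves:
  commands:
    - [-0.175,0.74,0,0,0,0,-1]
    - [-0.175,0.74,0,0,0,0,-1]
    - [-0.175,0.74,0,0,0,0,-1]
    - [-0.175,0.74,0,0,0,0,-1]
    - [-0.175,0.74,0,0,0,0,-1]
    - [-0.175,0.74,0,0,0,0,-1]
    - [-0.175,0.74,0,0,0,0,-1]
    - [0,0,0,0,0,0,-1]
    - [0,0,0,0,0,0,-1]

```text
t: 10.98
tcp_pos: [0.5257, -0.0351, 0.1226]
ee_rot: [0.619, 0.785, -0.0, -0.001]
force: [0.5, -0.0, 0.7]
gripper_width: -0.0001
grasp_force: 0.0
```

```bash
python3 tab.py
```

```text
10.9833 [ 0.52574162 -0.03512427  0.12259375] [ 0.48168992 -0.00137271  0.71052216]
tcp box [-0.0006  0.1088]
top []
scene [[-0.0006, 0.0768]]
shutter plate y range [0.0235 0.0249 0.0758 0.0796] 197
```

>>> apply_moves:
  commands:
    - [0,0,-0.5,0,0,0,-1]
    - [0,0,-0.5,0,0,0,-1]
    - [0,0,-0.45,0,0,0,-1]
    - [0,0,0,0,0,0,-1]
    - [0,0,0,0,0,0,-1]

```text
t: 11.7
tcp_pos: [0.5257, -0.036, 0.0934]
ee_rot: [0.62, 0.785, -0.001, -0.001]
force: [-0.4, -0.2, -0.4]
gripper_width: -0.0002
grasp_force: 0.0
```

>>> apply_moves:
  commands:
    - [0.113,-0.487,0,0,0,0,-1]
    - [0.113,-0.487,0,0,0,0,-1]
    - [0.113,-0.487,0,0,0,0,-1]
    - [0.113,-0.487,0,0,0,0,-1]
    - [0.113,-0.487,0,0,0,0,-1]
    - [0.113,-0.487,0,0,0,0,-1]
    - [0,0,0,0,0,0,-1]

```text
t: 12.28
tcp_pos: [0.5401, -0.0973, 0.0946]
ee_rot: [0.621, 0.784, -0.0, 0.001]
force: [-0.5, -0.2, 0.2]
gripper_width: -0.0
grasp_force: 0.0
```

>>> apply_moves:
  commands:
    - [0.046,-0.2,0,0,0,0,-1]
    - [0.046,-0.2,0,0,0,0,-1]
    - [0,0,0,0,0,0,-1]
    - [0,0,0,0,0,0,-1]

```text
t: 12.62
tcp_pos: [0.5417, -0.1024, 0.0943]
ee_rot: [0.62, 0.785, -0.0, 0.0]
force: [0.2, -0.6, -0.7]
gripper_width: 0.0001
grasp_force: 0.0
```

>>> apply_moves:
  commands:
    - [0.023,-0.1,0,0,0,0,-1]
    - [0,0,0,0,0,0,-1]
    - [0,0,0,0,0,0,-1]

```text
t: 12.87
tcp_pos: [0.5422, -0.1041, 0.0943]
ee_rot: [0.62, 0.785, -0.0, 0.0]
force: [0.0, 0.7, -1.5]
gripper_width: -0.0
grasp_force: 0.2
```

>>> apply_moves:
  commands:
    - [0.023,-0.1,0,0,0,0,-1]
    - [0,0,0,0,0,0,-1]
    - [0,0,0,0,0,0,-1]

```text
t: 13.12
tcp_pos: [0.5422, -0.1043, 0.0942]
ee_rot: [0.619, 0.785, 0.001, -0.001]
force: [-3.5, 7.0, 3.9]
gripper_width: -0.0
grasp_force: 3.8
```

It hit the shut stop where expected (box y = 38 mm). I'll retreat and lift.

>>> apply_moves:
  commands:
    - [-0.113,0.487,0,0,0,0,-1]
    - [-0.113,0.487,0,0,0,0,-1]
    - [0,0,0.9,0,0,0,-1]
    - [0,0,0.9,0,0,0,-1]
    - [0,0,0.9,0,0,0,-1]
    - [-0.2,0.9,0.9,0,0,0,-1]
    - [-0.2,0.9,0.9,0,0,0,-1]
    - [-0.2,0.9,0.5,0,0,0,-1]
    - [-0.2,0.9,0,0,0,0,-1]
    - [-0.2,0.9,0,0,0,0,-1]
    - [0,0,0,0,0,0,-1]
    - [0,0,0,0,0,0,-1]

```text
t: 14.12
tcp_pos: [0.5179, 0.0046, 0.1944]
ee_rot: [0.619, 0.785, 0.0, 0.0]
force: [0.5, -1.0, -0.1]
gripper_width: 0.0001
grasp_force: 0.0
```

```bash
python3 tab.py; cp pics/scene_1*.png /tmp/; ls -t pics | head -3
```

```text
14.1167 [0.51786758 0.00459561 0.19438166] [ 0.49408808 -1.04403269 -0.13971365]
tcp box [0.0007 0.1493]
top [[-0.0025, 0.0249]]
shutter plate y range [-0.0261 -0.0242  0.0227  0.0255] 189
scene [[-0.0026, 0.0206]]
shutter plate y range [-0.0306 -0.0299  0.0189  0.0235] 216
scene_1411.png
top_1411.png
scene_1098.png
```

The plate spans about -27 to 27 mm, so the shutter is shut. I'll take one last look before handing in.

View pics/scene_1411.png

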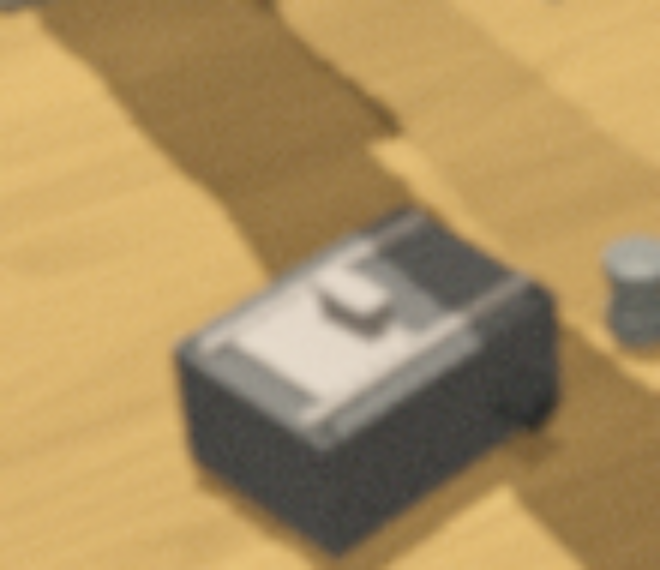

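```bash
python3 -c "
from plant import robot
print(robot.close_job())"
```

```text
the job is handed in; nothing more can be done
None
```

I pushed the shutter fully open, pressed the reset key to its stop and released it, then pushed the shutter fully shut; the job was handed in at about 14 s, with the arm clear and nothing else touched.

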